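# Set up the scale-check case

## Task

Get the grey scale-check case ready for a reading: lift its stiff lid until the lid stands in line with the red pointer on its side, and let go so that it stays there. Then put the blue weight back flat into the blue pocket inside the case, setting it down rather than dropping it. Leave the yellow weight, the red pointer and the other things on the bench where they are.

Things in the scene. Friction and masses are not known exactly. Their poses are not given: they have to be found in the camera images.
- case: Base of a grey case fixed to the bench, 160 (x) x 240 (y) x 30 (z) mm; origin at the centre of its underside, on the bench; its own x axis points to its rear, where the lid is hinged. Its top, 30 mm up, is a flat deck that carries the two pockets along the front edge.
- case_hinge (a point): Middle of the lid's hinge line: rear top edge of the case base, 80 mm behind the case's origin and 30 mm up. The hinge line runs along the case's y axis.
- lid (a joint): Lid angle in rad: 0 closed (lies on the base), pi/2 upright, stop at 2.3. The lid is a grey dish 160 x 240 mm, 58 mm deep, with a readout screen inside; its open side rests on the deck. Its hinge is stiff: it stays where it is left and takes about 6 N at the bar to lift.
- lid_bar (a point): Middle of the steel lifting bar in front of the lid: a round bar 12 mm thick, 120 mm long, along the case's y axis, held by an arm at each end, 42 mm in front of the lid's front wall (free space behind it). 202 mm before and 20 mm above the hinge line when closed; it swings with the lid. The point has the lid's axes: -x points from the hinge to the lid's front edge.
- pointer (a joint): Angle of the red pointer in rad, measured as the lid's: 0 level to the front, pi/2 upright. The lid is in line with it when joint lid has the same value. The pointer sits stiffly and is not to be moved.
- pointer_tip (a point): Tip of the red pointer, a flat red arm 125 mm long, 10 mm wide, pivoting on the hinge line 17 mm outside the right-hand side (-y) of the case. Its -x axis points from the pivot to the tip.
- pocket_blue: Open shallow tray of blue plastic fixed on the front of the case's deck under the lid; outside 54 (x) x 108 (y) x 16 (z) mm, inside 46 x 100 mm and 12 mm deep (walls 4, floor 4). Origin at the centre of its underside, 30 mm above the bench; axes as the case's. The blue and the yellow pocket may have either place, left or right, 48 mm before and 54 mm to the side of the case's origin.
- pocket_blue_floor (a point): Centre of the blue pocket's inner floor, 34 mm above the bench.
- pocket_yellow: The same tray in yellow, for the yellow weight.
- weight_blue: Loose check weight, a metal block 36 (x) x 90 (y) x 42 (z) mm with a broad blue band, about 0.45 kg, standing on the bench on the left; origin at the centre of its underside. It fits the pocket with its long side along the pocket's long side, either way round.
- weight_yellow: The same block with a yellow band, standing on the bench; to be left alone.
- oil_bottle: Small dark bottle, 43 mm across, 105 mm high, on the bench at the back; origin at the centre of its underside. Leave alone.
- tape_measure: Yellow tape measure, 63 x 90 x 38 mm, on the bench at the left; origin at the centre of its underside. Leave alone.
- sample_box: Small brown carton, 52 x 79 x 36 mm, on the bench at the right front; origin at the centre of its underside. Leave alone.
Not all that is in view belongs to the job. Leave any green or orange look-alike of the weight_blue alone.

How it is judged:
On the way, in this order (a step that is already met when the one before it is completed fails the run):
1. the lid has been raised into line with the red pointer and let go (angle between the x axis of lid_bar and the x axis of pointer_tip, either way round below 0.1 rad and velocity of joint lid between -0.1 and 0.1 rad/s and contact force between the fingers and anything else below 0.2 N), for 0.2 s.
2. the blue weight lies in the blue pocket (horizontal distance between weight_blue and pocket_blue_floor below 0.009 m and z of weight_blue in the frame of pocket_blue_floor below 0.004 m and angle between weight_blue's own z axis and vertical below 0.1 rad), for 0.2 s.
At the end, for the whole second after the job is handed in: The lid stands still within 0.1 rad (about 6 degrees) of the red pointer's angle, and the blue weight rests upright (within 0.1 rad) inside the blue pocket, its underside on the pocket floor (within 4 mm) and within 9 mm of its centre (all of step 2 and angle between the x axis of lid_bar and the x axis of pointer_tip, either way round below 0.1 rad and linear speed of weight_blue below 0.02 m/s and velocity of joint lid between -0.05 and 0.05 rad/s); the robot touches nothing.
It fails at once if the blue weight is dropped (falls free from more than about 12 mm) (linear speed of weight_blue above 0.5 m/s and contact force between weight_blue and the fingers below 0.1 N).
It fails at once if the red pointer is moved (tip by more than 15 mm) (distance of pointer_tip from where it was at the start of the episode above 0.015 m).
It fails at once if the yellow weight, bottle, tape measure or carton is shifted by more than 25 mm or tipped (distance of any of weight_yellow, oil_bottle, tape_measure, sample_box from where it was at the start of the episode above 0.025 m or angle between any of weight_yellow, oil_bottle's own z axis and vertical above 0.4 rad).
It also fails if it takes over 61 s, if anything falls off the work surface, if the arm or the gripper's body presses on something with over 40 N, if the wrist force passes 120 N, or if a joint passes its speed limit or range.

## Robot

A 6-joint arm with a two-finger parallel gripper is mounted at the origin on a cart in front of the work surface, level with it; the furniture and walls round the work are solid. World frame = base frame: x ahead of the robot, y to its left, z up, the work surface at z = 0. Lengths are in m, angles in rad, forces in N, time in s.
With the tool pointing down it reaches from about 0.275 to 0.825 m from the base axis. Payload 4.9 kg.
Tool frame: the origin (TCP) lies midway between the tips of the shut fingers; the grasp point (between the pads) lies 19 mm behind it (grip_point_offset is the distance from the TCP to the grasp point, in m); z points along the fingers, y is the line along which they close (so a half turn about z gives the same grasp; the last joint's range is limited). The gripper opens to 85 mm and grips with 20 to 120 N. Pads are 22 mm wide; open, the fingers measure 114 mm over their backs; the gripper's body (76 mm by 85 mm) begins 54 mm behind the grasp point. The pads swing forward as they close: fully open they stand 13 mm farther back than shut.
Start: joints at [0.97, 0.326, -0.193, 1.052, 0, 1.437], TCP at [0.248, 0.491, 0.231] pointing down, gripper open.
Joint ranges: [-2.65, 2.65], [-0.97, 1.79], [-1.3, 1.35], [-1.93, 2.1], [-1.47, 1.37], [-3.14, 3.14]. Speed limits (rad/s): [2.57, 2.57, 3.14, 3.14, 3.14, 3.14].

## Interface

Orientations are given as a rotation vector (axis times angle).
In Python, from cell import * gives the robot as it stands. Calls block until the motion is done:
- movep(position, orientation): joint-space move of the TCP to a pose.
- move_l(position, velocity=0.15, rot=None, until_force=None): straight line of the TCP; rot=None keeps the orientation; velocity is the mean speed in m/s. With until_force (N) it stops when the force on the tool has changed by that much, and returns True; else False.
- set_joints(angles): joint-space move.
- let_go() and grab(newtons=None): open the fingers fully, or close them until they stop; newtons is the grip in N (None keeps the last).
- sleep(seconds).
- ik(position, orientation): joint angles nearest the present ones, or None.
- get_state(): the state.
- grab_frame(name): name is "scene" or "top" or "wrist"; returns a dict with "img" (420x560x3 uint8, red, green, blue), "fx", "fy", "cx", "cy" (pixels), "cam_to_world" (4x4, takes a point from camera to world coordinates); the wrist camera has in their place "T_tool_cam" (4x4, takes a point from camera to tool coordinates, whose origin is the TCP and whose axes are the flange's). Camera axes: x right, y down, z forward; pixel columns grow to the right and rows downward; lengths in m; the calibration is good to about 2 mm. A picture is of the moment at which its call begins: read the wrist's pose just before it. There is no depth.
A pose or a line that the arm cannot do raises MotionError and nothing moves.
- sign_off(): hands the job in; it is judged then, once.
Trained networks look in the newest picture that a camera, given by its name, has taken for a name from the list of things; names that differ only in an ending like _2 or _b are one class to them, and where a whole thing is asked for, a point or a joint stands for the part that bears it (a point fixed in the world has none). Each returns a list of dicts, best first, with "score" (0 to 1); they miss things now and then, are a little off and sometimes report something else, mostly with a low value. They report only what shows in the picture. A call takes as long as a camera call. They do not tell look-alikes from the thing itself.
- spot_in(camera, name): "centre" ([column, row] in pixels, amid what is visible of it).
- silhouettes(camera, name): "mask" (420x560 bool, what is visible of it) and "centre" ([column, row] in pixels, amid what is visible of it).
- tip_of(camera, name): "centre" ([column, row] in pixels: a listed point, or the origin of a listed thing).
The state is a dict: "clock": time; "q": joint angles; "joint_velocities": joint speeds; "tau": joint torques, N m; "position": TCP position; "eef_rot": TCP orientation; "contact_force": force on the tool from outside, world axes, zero at the start; "wrist_torque": the same for the moment, N m; "finger_gap": opening from 0.0 (shut) to 1.0 (fully open); "grasp_force": force on a finger pad.
Only numpy, scipy, OpenCV 4.12 (cv2) and the standard library are available. Lean on these libraries where they do the work, as an engineer would, in place of code of your own. Each camera call takes 0.05 s, during which the arm holds its last target. There are 200 camera calls.

## Working session

There is one attempt and no reset: what is moved stays moved. The work goes in short steps, each a Python script; the robot and the scene stay as the last script left them, time stands still between calls to the robot, and variables do not carry over. Pictures are saved under pics/ and viewed, at most 10 in all, crops included, and the job is handed in when it is done.

```bash
mkdir -p pics; ls; cat > h.py <<'E'
from cell import *
import numpy as np, cv2
from scipy.spatial.transform import Rotation as R
def save(n,f): cv2.imwrite('pics/'+n+'.png',f['img'][:,:,::-1])
def T(f,st=None):
    if 'cam_to_world' in f: return np.array(f['cam_to_world'])
    M=np.eye(4);M[:3,:3]=R.from_rotvec(st['eef_rot']).as_matrix();M[:3,3]=st['position'];return M@np.array(f['T_tool_cam'])
def ray(f,px,M):
    d=M[:3,:3]@np.array([(px[0]-f['cx'])/f['fx'],(px[1]-f['cy'])/f['fy'],1.]);return M[:3,3],d/np.linalg.norm(d)
def tri(rays):
    A=np.zeros((3,3));b=np.zeros(3)
    for o,d in rays:
        P=np.eye(3)-np.outer(d,d);A+=P;b+=P@o
    p=np.linalg.solve(A,b);return p,[float(np.linalg.norm(np.cross(d,p-o))) for o,d in rays]
def atz(r,z): o,d=r;return o+d*(z-o[2])/d[2]
def proj(f,M,p):
    q=np.linalg.inv(M)@np.append(p,1);return np.array([f['fx']*q[0]/q[2]+f['cx'],f['fy']*q[1]/q[2]+f['cy']])
E
python3 - <<'E'
from h import *
print(get_state())
F={n:grab_frame(n) for n in('scene','top')}
for n in F: save(n+'0',F[n]); print(n,F[n]['fx'],F[n]['cx'],F[n]['cam_to_world'])
for t in ['case','case_hinge','lid','lid_bar','pointer','pointer_tip','weight_blue','weight_yellow','pocket_blue','oil_bottle','tape_measure','sample_box']:
    D={n:tip_of(n,t) for n in F}
    for n in D: print(t,n,[(np.round(d['centre'],1).tolist(),round(d['score'],2)) for d in D[n][:4]])
    if D['scene'] and D['top']: print('   ',tri([ray(F[n],D[n][0]['centre'],T(F[n])) for n in F]))
E
```

```text
pics
{'clock': 0.0, 'q': array([ 9.69799124e-01,  3.26959494e-01, -1.93588507e-01,  1.05197764e+00,
        5.61742821e-05,  1.43660461e+00]), 'joint_velocities': array([-0.00098717,  0.00064683,  0.00037222, -0.00277042, -0.00198119,
        0.00215589]), 'tau': array([ 1.03935959e-03, -4.43401837e+01,  2.62439436e+01,  1.55378238e-02,
       -1.33315908e-05, -3.42698252e-05]), 'position': array([0.24716272, 0.49069327, 0.23049157]), 'eef_rot': array([-7.26460858e-01, -3.05575180e+00,  2.50268564e-03]), 'contact_force': array([-0.63755127, -0.55567434, -0.19714428]), 'wrist_torque': array([0.03362986, 0.00923097, 0.02689189]), 'grasp_force': 0.0, 'finger_gap': 0.9986476154913084}
scene 438.65021259361527 276.34250470613 [[ 0.52333429 -0.47483006  0.70757165 -0.28887858]
 [-0.8520728  -0.3010036   0.42821579 -0.41534732]
 [ 0.00965189 -0.82700257 -0.56211529  0.74654112]
 [ 0.          0.          0.          1.        ]]
top 494.2482989048362 277.33728616718037 [[ 0.32869318 -0.86587674  0.37711837 -0.06753063]
 [-0.94440748 -0.29819822  0.1384642  -0.097484  ]
 [-0.00743691 -0.40166564 -0.91575619  1.5103112 ]
 [ 0.          0.          0.          1.        ]]
case scene [([344.6, 251.3], 0.96)]
case top [([344.6, 228.8], 0.77)]
    (array([ 0.57676503, -0.10091186, -0.00676942]), [0.004318279173371195, 0.004318279173371116])
case_hinge scene []
case_hinge top []Traceback (most recent call last):
  File "<stdin>", line 6, in <module>
ValueError: it knows: case, case_hinge, lid_bar, oil_bottle, pocket_blue, pocket_blue_floor, pocket_yellow, pointer_tip, sample_box, tape_measure, weight_blue, weight_yellow
```

```bash
python3 - <<'E'
from h import *
F={n:grab_frame(n) for n in('scene','top')}
for t in ['case_hinge','lid_bar','pointer_tip','weight_blue','weight_yellow','oil_bottle','tape_measure','sample_box']:
    D={n:tip_of(n,t) for n in F}
    for n in D: print(t,n,[(np.round(d['centre'],1).tolist(),round(d['score'],2)) for d in D[n][:4]])
    if D['scene'] and D['top']: print('   ',tri([ray(F[n],D[n][0]['centre'],T(F[n])) for n in F]))
for n in F:
  for t in ['pointer','weight_blue','lid_bar']:
    S=silhouettes(n,t); np.save(f'{n}_{t}.npy',np.array([s['mask'] for s in S]))
    for s in S: print(n,t,s['score'],s['centre'],s['mask'].sum(), cv2.minAreaRect(np.argwhere(s['mask'])[:,::-1].astype(np.float32)))
E
```

```text
case_hinge scene []
case_hinge top []
lid_bar scene [([323.8, 245.2], 0.62), ([174.4, 227.3], 0.62)]
lid_bar top [([334.6, 252.3], 0.63)]
    (array([ 0.44945056, -0.09382033,  0.09847897]), [0.00467987549284174, 0.004679875492841723])
pointer_tip scene [([414.3, 207.7], 0.54)]
pointer_tip top [([329.9, 231.8], 0.71), ([399.6, 211.0], 0.57)]
    (array([ 0.47670213, -0.1657811 ,  0.23387766]), [0.1074642870771194, 0.10746428707711947])
weight_blue scene [([218.0, 199.1], 0.72), ([205.8, 250.5], 0.71), ([259.2, 217.8], 0.55)]
weight_blue top [([236.3, 250.9], 0.98), ([265.9, 204.3], 0.84), ([222.5, 186.8], 0.66)]
    (array([0.34263745, 0.15260944, 0.1964129 ]), [0.025851445903544622, 0.02585144590354452])
weight_yellow scene [([173.7, 225.8], 0.54)]
weight_yellow top [([200.7, 231.7], 0.75), ([328.6, 231.9], 0.64)]
    (array([0.40584703, 0.34266748, 0.00946765]), [0.001487673080531127, 0.0014876730805309347])
oil_bottle scene [([256.6, 183.6], 0.63)]
oil_bottle top [([254.9, 156.3], 0.47)]
    (array([0.72912841, 0.27591147, 0.00528472]), [0.001113547822714504, 0.0011135478227144832
[... 1090 characters left out ...]
p pointer 0.63 [397.3, 216.0] 22 ((398.10003662109375, 216.80001831054688), (1.7888542413711548, 11.180339813232422), 26.56505012512207)
top weight_blue 0.79 [268.9, 200.7] 395 ((267.5384216308594, 202.3076629638672), (29.399110794067383, 14.422205924987793), 56.3099365234375)
top weight_blue 0.78 [237.3, 248.1] 429 ((235.3048858642578, 249.24391174316406), (14.836507797241211, 30.297710418701172), 38.65980911254883)
top weight_blue 0.64 [225.3, 180.3] 405 ((223.9851531982422, 184.1485137939453), (28.259056091308594, 14.826054573059082), 5.710592269897461)
top lid_bar 0.91 [349.1, 221.2] 4233 ((347.422119140625, 222.52622985839844), (80.59870147705078, 61.42976760864258), 21.991130828857422)
```

View pics/scene0.png

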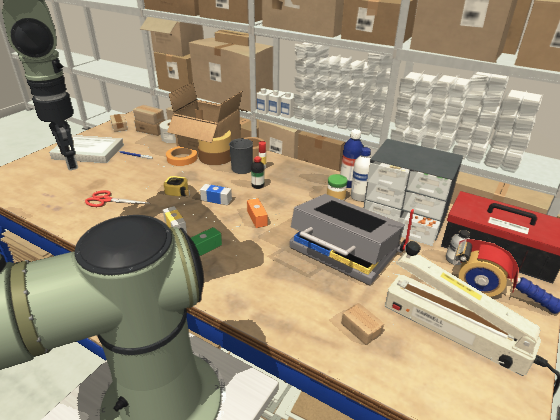

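View pics/top0.png

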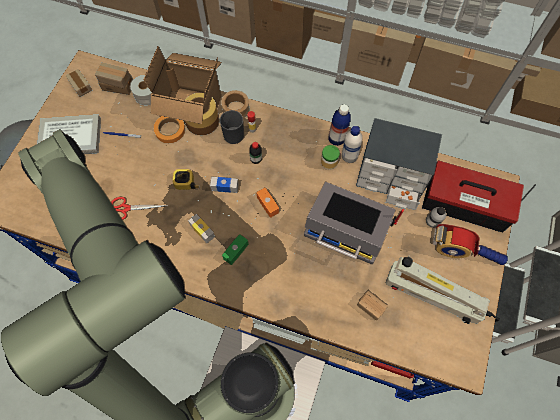

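The scene view shows the blue weight at (215,194), beside green and orange look-alikes at (206,242) and (258,212). The case is at (345,235) with the bar at about (325,243). The blue pocket is on the left, and the red pointer near (409,225) is steep. Next I'll look closer with the wrist camera.

```bash
python3 - <<'E'
from h import *
rv=get_state()['eef_rot']
F={n:grab_frame(n) for n in('scene','top')}
print('wb',tri([ray(F['scene'],[214.8,193.9],T(F['scene'])),ray(F['top'],[225.3,182.5],T(F['top']))]))
print('ptip',tri([ray(F['scene'],[411,210],T(F['scene'])),ray(F['top'],[399.6,211],T(F['top']))]))
down=R.from_euler('z',np.pi/2)*R.from_rotvec([np.pi,0,0])
import pickle
V=[]
for i,(p,th) in enumerate([((.47,.14,.34),0),((.40,.02,.36),0),((.44,-.10,.36),0),((.36,-.14,.36),0)]):
    o=None
    for th in (0,np.pi,np.pi/2,-np.pi/2):
        rr=(R.from_euler('z',th)*R.from_rotvec([np.pi,0,0])).as_rotvec()
        q=ik(p,rr)
        if q is not None and abs(q[5]-get_state()['q'][5])<1.7: o=rr;break
    movep(p,o); sleep(.2); st=get_state(); f=grab_frame('wrist'); save(f'w{i}',f)
    dets={}
    for t in ['weight_blue','lid_bar','pointer_tip','case','pocket_blue_floor','case_hinge']:
        dets[t]=tip_of('wrist',t); print(i,t,[(np.round(d['centre'],1).tolist(),round(d['score'],2)) for d in dets[t][:3]])
    V.append((f,st,dets)); print(th,st['clock'],st['position'])
print(f['T_tool_cam'],f['fx'])
pickle.dump(V,open('V.pkl','wb'))
ims=[cv2.resize(v[0]['img'],(400,300)) for v in V]
cv2.imwrite('pics/m.png',np.vstack([np.hstack(ims[:2]),np.hstack(ims[2:])])[:,:,::-1])
E
```

```text
wb (array([0.59016278, 0.33366227, 0.02107083]), [0.004346951820617067, 0.0043469518206170794])
ptip (array([ 0.61586491, -0.23977138,  0.1556485 ]), [0.0032597378041142665, 0.003259737804114243])
0 weight_blue [([410.4, 234.4], 0.9), ([299.6, 224.5], 0.72), ([334.7, 92.8], 0.56)]
0 lid_bar [([74.9, 165.1], 0.74)]
0 pointer_tip [([147.3, 205.5], 0.47)]
0 case [([119.2, 227.5], 0.75)]
0 pocket_blue_floor [([149.9, 207.5], 0.65)]
0 case_hinge []
3.141592653589793 3.3833 [0.46971121 0.14071145 0.3397597 ]
1 weight_blue [([370.4, 264.6], 0.82), ([473.7, 273.1], 0.61), ([411.2, 143.5], 0.57)]
1 lid_bar [([193.3, 216.9], 0.9), ([202.8, 264.4], 0.7)]
1 pointer_tip [([68.0, 356.0], 0.68), ([91.5, 118.6], 0.35)]
1 case [([203.3, 262.5], 0.71)]
1 pocket_blue_floor [([240.4, 245.8], 0.58), ([472.3, 269.0], 0.21)]
1 case_hinge []
3.141592653589793 4.55 [0.40047451 0.02067676 0.35972434]
2 weight_blue [([503.2, 116.9], 0.79), ([452.4, 239.3], 0.68), ([553.7, 248.2], 0.59)]
2 lid_bar [([289.6, 186.2], 0.91)]
2 pointer_tip [([279.9, 240.1], 0.39)]
2 case []
2 pocket_blue_floor [([321.6, 221.3], 0.92)]
2 case_hinge []
3.141592653589793 5.675 [ 0.43979905 -0.09905519  0.36022946]
3 weight_blue [([466.7, 282.2], 0.76), ([518.9, 169.7], 0.62)]
3 lid_bar [([318.5, 244.4], 0.78)]
3 pointer_tip [([198.8, 378.3], 0.86)]
3 case [([304.6, 283.0], 0.94), ([196.7, 377.4], 0.56)]
3 pocket_blue_floor [([347.4, 271.0], 0.8)]
3 case_hinge [([319.8, 248.4], 0.69)]
3.141592653589793 6.675 [ 0.36072784 -0.13984229  0.35997117]
[[ 7.66815845e-04 -9.46060001e-01 -3.23990565e-01  8.52389026e-02]
 [ 9.99999367e-01  4.58695240e-04  1.02738220e-03 -9.41242307e-05]
 [-8.23352279e-04 -3.23991147e-01  9.46059754e-01 -1.42476053e-01]
 [ 0.00000000e+00  0.00000000e+00  0.00000000e+00  1.00000000e+00]] 345.25270318108886
```

View pics/m.png

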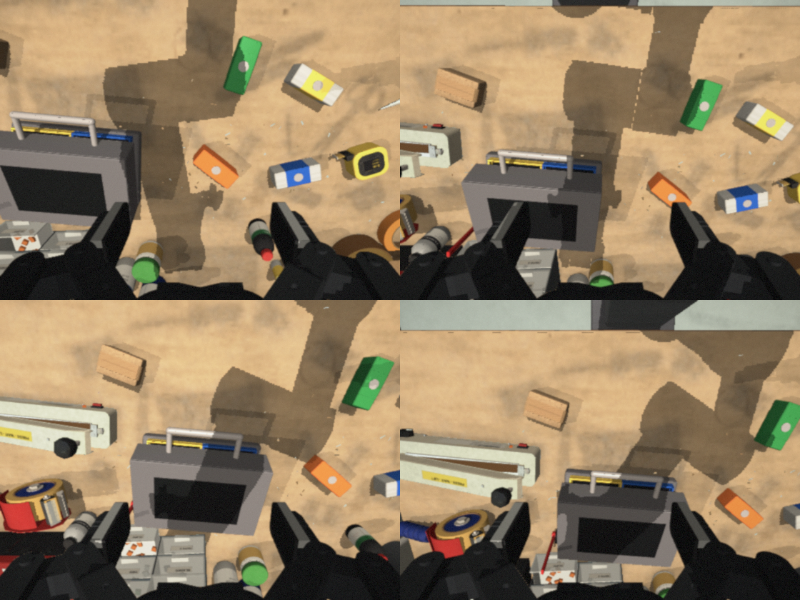

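The four wrist views show the case with its bar toward the robot, blue pocket on the left (+y), the blue weight near (410,234) in view 0, and the red pointer at about (60,340) in view 1 and (205,360) in view 3. Next I'll zoom in for yaw and pointer angle.

```bash
python3 - <<'E'
from h import *
import pickle
V=pickle.load(open('V.pkl','rb'))
Ms=[T(v[0],v[1]) for v in V]
r=lambda i,px: ray(V[i][0],px,Ms[i])
print('bar',tri([r(0,[74.9,165.1]),r(1,[193.3,216.9]),r(2,[289.6,186.2]),r(3,[318.5,244.4])]))
print('wb',tri([r(0,[410.4,234.4]),r(1,[473.7,273.1])]))
F={n:grab_frame(n) for n in('scene','top')}
print('ptip',tri([r(1,[68,356]),r(3,[198.8,378.3])]),tri([r(1,[68,356]),r(3,[198.8,378.3]),ray(F['top'],[399.6,211],T(F['top'])),ray(F['scene'],[414,208],T(F['scene']))]))
print('pb',tri([r(0,[149.9,207.5]),r(1,[240,245.8]),r(2,[321.6,221.3]),r(3,[347.4,271])]))
a=V[2][0]['img'][160:310,170:395]; b=V[3][0]['img'][220:400,180:450]
c=V[1][0]['img'][290:390,20:120];d=V[3][0]['img'][300:400,170:270]
cv2.imwrite('pics/z.png',np.vstack([np.hstack([cv2.resize(a,(400,267)),cv2.resize(b,(400,267))]),np.hstack([cv2.resize(c,(400,300)),cv2.resize(d,(400,300))])])[:,:,::-1])
E
```

```text
bar (array([ 0.45721251, -0.08807323,  0.09564001]), [0.0018298766515334004, 0.0014915634860483624, 0.0014030416369892555, 0.0023023040720009393])
wb (array([0.57820409, 0.33185294, 0.01217665]), [0.0028348884792814455, 0.0028348884792815552])
ptip (array([ 0.62367034, -0.2445576 ,  0.14759762]), [0.0014796592621905578, 0.0014796592621906393]) (array([ 0.61746274, -0.24147082,  0.15658456]), [0.0023989388542573725, 0.003345410596737214, 0.005668463444281425, 0.00885932396468174])
pb (array([ 0.52705039, -0.03693832,  0.03141728]), [0.0016587291660769916, 0.0016597093142045616, 0.0010192143377869061, 0.0012828553186615976])
```

View pics/z.png

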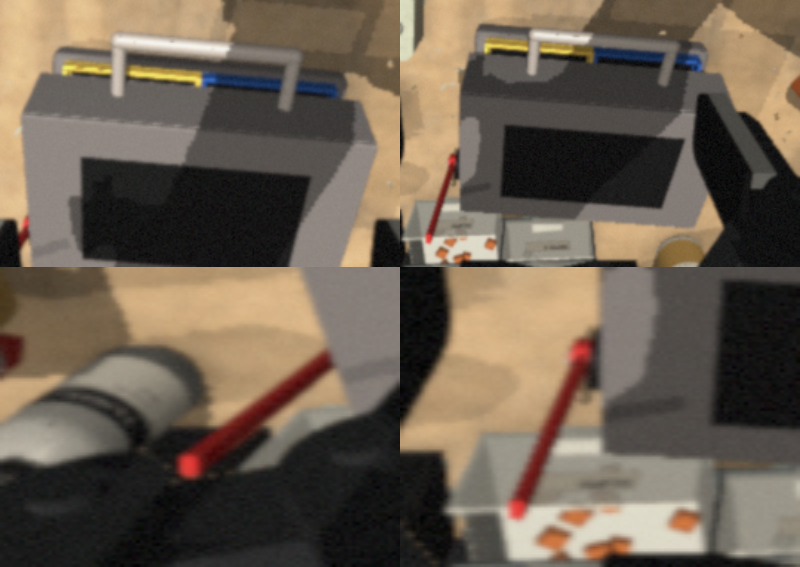

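The zoom shows the lid already slightly ajar: the pockets are visible in front of it and the bar triangulates to z≈0.096. The bar ends are at crop (118,40) and (297,55), and the red pointer's tip at full-frame (199,381) in view 3. I'll fit one case model to all of these points.

```bash
cat > fit.py <<'E'
from h import *
import pickle
from scipy.optimize import least_squares
V=pickle.load(open('V.pkl','rb'))
F=[(v[0],T(v[0],v[1])) for v in V]+[(f,T(f)) for f in (grab_frame('top'),grab_frame('scene'))]
A=lambda x,y:(170+x/1.778,160+y/1.778)
B=lambda x,y:(180+(x-400)/1.481,220+y/1.483)
def lidp(p,t): # p rel. hinge, lid frame at closed
    c,s=np.cos(t),np.sin(t); x,y,z=p; return np.array([.08+x*c+z*s, y, .03-x*s+z*c])
def W(P,p):
    c,s=np.cos(P[2]),np.sin(P[2]); return np.array([P[0]+c*p[0]-s*p[1],P[1]+s*p[0]+c*p[1],p[2]])
bar=lambda P,y=0:W(P,lidp((-.202,y,.02),P[3]))
tip=lambda P:W(P,lidp((-.125,-.137,0),P[4]))
L=lambda x,y,z:(lambda P:W(P,lidp((x,y,z),P[3])))
C=lambda *p:(lambda P:W(P,np.array(p)))
obs=[(0,bar,(74.9,165.1)),(1,bar,(193.3,216.9)),(2,bar,(289.6,186.2)),(3,bar,(318.5,244.4)),
(2,L(-.202,-.06,.02),A(118,40)),(2,L(-.202,.06,.02),A(297,55)),(3,L(-.202,-.06,.02),B(533,36)),(3,L(-.202,.06,.02),B(675,46)),
(2,L(-.16,-.12,.058),A(22,118)),(2,L(-.16,.12,.058),A(375,148)),(3,L(0,-.12,.058),B(465,208)),(3,L(0,.12,.058),B(697,226)),
(1,tip,(67.5,356)),(3,tip,(199.2,380.5)),(4,tip,(399.6,211)),(5,tip,(411,209)),(3,C(.08,-.137,.03),(215.5,327.7))]
obs+=[(i,C(-.048,.054,.034),p) for i,p in enumerate([(149.9,207.5),(240,245.8),(321.6,221.3),(347.4,271)])]
def res(P): return np.concatenate([proj(*F[i],fn(P))-np.array(px) for i,fn,px in obs])
if __name__=='__main__':
    s=least_squares(res,[.57,-.1,-.1,.2,1.4],loss='soft_l1',f_scale=2.)
    P=s.x;np.save('P.npy',P);print('P',P, 'sd',np.sqrt(np.diag(np.linalg.inv(s.jac.T@s.jac)))*2)
    for o,r in zip(obs,res(P).reshape(-1,2)):print(o[0],np.round(r,1))
    print('bar',bar(P),'tip',tip(P),'floor',C(-.048,.054,.034)(P))
E
python3 fit.py
```

```text
P [ 0.56819854 -0.09825033 -0.08950353  0.2452864   1.44107246] sd [0.00132781 0.00085801 0.00766448 0.0110253  0.0204188 ]
0 [-0.  -0.1]
1 [-1.9  0.7]
2 [-1.3  0.5]
3 [1.1 2.6]
2 [ 2.2 -0.2]
2 [0.7 0.2]
3 [ 3.1 -1.2]
3 [ 0.4 -0.2]
2 [-0.  -1.7]
2 [ 4.2 -1.3]
3 [-2.6  2. ]
3 [-0.5  1.4]
1 [ 0.7 -0.3]
3 [1.2 0.3]
4 [ 1.5 -0.9]
5 [-0.8  1.1]
3 [1.2 1.7]
0 [-3.5 -1.9]
1 [-1.9  0.6]
2 [-1.5 -0.1]
3 [-2.5 -0.7]
bar [ 0.45754622 -0.08832003  0.09845386] tip [ 0.61952738 -0.24040734  0.15394971] floor [ 0.52521741 -0.04017605  0.034     ]
```

Residuals are about 2 px. The lid stands at 0.245 rad and the pointer at 1.44 rad (82.6°). I plan to pinch the bar from the front, with the fingers above and below it, and follow its arc. First I'll check reachability over tool pitch.

```bash
cat >> h.py <<'E'
def tool(yaw,a,flip):
    # z: a=0 down, a=pi/2 forward along case x
    f=np.array([np.cos(yaw),np.sin(yaw),0]);l=np.array([-np.sin(yaw),np.cos(yaw),0]);u=np.array([0,0,1.])
    z=np.sin(a)*f-np.cos(a)*u; x=l*flip; return R.from_matrix(np.array([x,np.cross(z,x),z]).T)
def tcp(p,Rt,off=0): return np.asarray(p)+Rt.apply([0,0,.019+off])
E
python3 - <<'E'
from fit import *
P=np.load('P.npy')
print(get_state()['q'])
for flip in (1,-1):
  for a0 in np.arange(0.3,1.61,.13):
    Rt=tool(P[2],a0,flip); o=[]
    for th in (.245,.6,.9,1.2,1.44):
        b=bar([*P[:3],th,0]); q=ik(tcp(b,Rt),Rt.as_rotvec()); o.append(None if q is None else np.round(q,2).tolist())
    b=bar(P); q=ik(tcp(b,Rt,-.08),Rt.as_rotvec())
    print(flip,round(a0,2),'pre',q is not None,[x is not None for x in o],o[0],o[-1])
E
```

```text
[-5.62637187e-01 -4.58805038e-02 -3.05253188e-01  1.31140965e+00
  3.60075862e-05 -5.62620603e-01]
1 0.3 pre True [True, True, True, True, True] [-0.41, 0.2, -0.91, 0.18, 0.09, 1.27] [-0.3, 0.32, -0.3, 0.66, 0.06, 1.37]
1 0.43 pre True [True, True, True, True, True] [-0.44, 0.16, -1.03, -0.03, 0.14, 1.25] [-0.32, 0.25, -0.44, 0.46, 0.09, 1.36]
1 0.56 pre True [True, True, True, True, True] [-0.47, 0.16, -1.16, -0.28, 0.2, 1.24] [-0.33, 0.2, -0.59, 0.24, 0.13, 1.36]
1 0.69 pre True [True, True, True, True, True] [-0.51, 0.22, -1.29, -0.58, 0.27, 1.23] [-0.35, 0.17, -0.72, 0.01, 0.16, 1.37]
1 0.82 pre False [False, True, True, True, True] None [-0.36, 0.16, -0.85, -0.24, 0.2, 1.38]
1 0.95 pre False [False, False, True, True, True] None [-0.38, 0.19, -0.98, -0.53, 0.23, 1.4]
1 1.08 pre False [False, False, False, True, True] None [-0.39, 0.27, -1.09, -0.84, 0.27, 1.42]
1 1.21 pre False [False, False, False, False, True] None [-0.4, 0.4, -1.18, -1.2, 0.29, 1.46]
1 1.34 pre False [False, False, False, False, True] None [-0.41, 0.59, -1.24, -1.59, 0.32, 1.49]
1 1.47 pre False [False, False
[... 514 characters left out ...]
, True] [-0.51, 0.22, -1.29, -0.58, 0.27, -1.91] [-0.35, 0.17, -0.72, 0.01, 0.16, -1.77]
-1 0.82 pre False [False, True, True, True, True] None [-0.36, 0.16, -0.85, -0.24, 0.2, -1.76]
-1 0.95 pre False [False, False, True, True, True] None [-0.38, 0.19, -0.98, -0.53, 0.23, -1.74]
-1 1.08 pre False [False, False, False, True, True] None [-0.39, 0.27, -1.09, -0.84, 0.27, -1.72]
-1 1.21 pre False [False, False, False, False, True] None [-0.4, 0.4, -1.18, -1.2, 0.29, -1.69]
-1 1.34 pre False [False, False, False, False, True] None [-0.41, 0.59, -1.24, -1.59, 0.32, -1.65]
-1 1.47 pre False [False, False, False, False, False] None None
-1 1.6 pre False [False, False, False, False, False] None None
```

```bash
python3 - <<'E'
from fit import *
P=np.load('P.npy')
Rt=tool(P[2],.69,1); b=bar(P)
yv=Rt.apply([0,1,0]); yv*=np.sign(yv[0])
bs=b-.008*yv
movep(tcp(bs,Rt,-.10),Rt.as_rotvec())
print(get_state()['contact_force'])
print('hit',move_l(tcp(bs,Rt,-.006),.1,until_force=6))
st=get_state();print(st['clock'],st['contact_force'],st['position']-tcp(bs,Rt,-.006))
grab(30);sleep(.2);st=get_state();print(st['finger_gap'],st['grasp_force'],st['contact_force'],st['clock'])
f=grab_frame('scene');g=grab_frame('wrist');cv2.imwrite('pics/g.png',np.hstack([cv2.resize(f['img'][130:310,260:500],(400,300)),cv2.resize(g['img'],(400,300))])[:,:,::-1])
E
```

```text
Traceback (most recent call last):
cell.MotionError: the arm cannot take that pose within its joint ranges
```

```bash
cat > g.py <<'E'
from fit import *
P=np.load('P.npy'); b=bar(P); A0=None
for a in (.65,.6,.55,.5):
    Rt=tool(P[2],a,1); yv=Rt.apply([0,1,0]); yv*=np.sign(yv[0]); bs=b-.010*yv
    if all(ik(tcp(bs,Rt,o),Rt.as_rotvec()) is not None for o in (-.085,-.04,-.006)): break
print('pitch',a)
movep(tcp(bs,Rt,-.085),Rt.as_rotvec())
print(get_state()['contact_force'])
print('hit',move_l(tcp(bs,Rt,-.006),.1,until_force=6))
st=get_state();print(st['clock'],st['contact_force'],st['position']-tcp(bs,Rt,-.006))
grab(30);sleep(.2);st=get_state();print(st['finger_gap'],st['grasp_force'],st['contact_force'],st['clock'])
f=grab_frame('scene');g=grab_frame('wrist');cv2.imwrite('pics/g.png',np.hstack([cv2.resize(f['img'][130:310,260:500],(400,300)),cv2.resize(g['img'],(400,300))])[:,:,::-1])
E
python3 g.py
```

```text
pitch 0.65
[-0.05342049 -0.41912408  0.60424207]
hit False
9.975 [-0.05252603  0.31167508  0.5843179 ] [-4.05125960e-05  1.60298818e-05  1.27089802e-04]
0.12600798237543448 30.464285016059875 [ 6.3769609  -0.25817761  1.23425089] 10.8417
```

View pics/g.png

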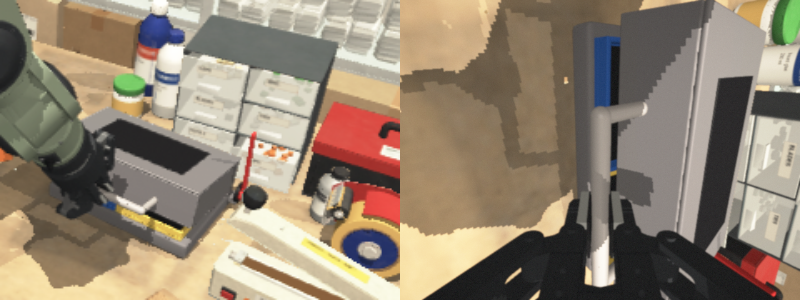

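The bar is held: the gap of 0.126 × 85 mm ≈ 11 mm matches the 12 mm bar, and it sits between the pads at (600,200) in the wrist half. Now I'll swing it up along the arc.

```bash
cat > lift.py <<'E'
from fit import *
P=np.load('P.npy'); st=get_state(); Rc=R.from_rotvec(st['eef_rot'])
bn=np.array(st['position'])-Rc.apply([0,0,.013])
h=W(P,np.array([.08,0,.03])); f=np.array([np.cos(P[2]),np.sin(P[2]),0]); l=np.array([-f[1],f[0],0])
d=bn-h; x,y=-d@f,d@l; r=np.hypot(x,d[2]); ph=np.arctan2(d[2],x); off=np.arctan2(.02,.202)
print('r',r,'(.203) theta now',ph-off,'y',y)
a0=.65; t0=ph-off
for t in np.linspace(t0,P[4],8)[1:]:
    a=a0+(0.1-a0)*(t-t0)/(P[4]-t0); Rt=tool(P[2],a,1)
    b=h+y*l+r*(-np.cos(t+off)*f+np.array([0,0,np.sin(t+off)]))
    move_l(b+Rt.apply([0,0,.013]),.12,rot=Rt.as_rotvec())
    s=get_state();print(round(t,2),np.round(s['contact_force'],1),round(s['finger_gap'],3),round(s['clock'],2))
E
python3 lift.py
```

```text
r 0.20605964094208482 (.203) theta now 0.22105317660167112 y -0.0008773605007263928
0.4 [-5.6 -0.8  5.9] 0.117 11.52
0.57 [-13.3   0.5  13.8] 0.126 11.96
0.74 [-16.4   1.5  20. ] 0.125 12.4
0.92 [-10.1   1.   16.3] 0.118 12.84
1.09 [-3.6  0.8 12.2] 0.123 13.28
1.27 [ 0.4 -0.4  8.7] 0.124 13.72
1.44 [ 3.  -0.2  5.9] 0.122 14.17
```

```bash
python3 - <<'E'
from h import *
import pickle
let_go();sleep(.1);st=get_state();Rc=R.from_rotvec(st['eef_rot'])
move_l(st['position']-Rc.apply([0,0,.1]),.2);sleep(.3)
print(get_state()['clock'])
# view from the front
P=np.load('P.npy')
V=[]
for p in ((.33,.0,.33),(.33,-.16,.33)):
    for a in (.45,.3,.15,0):
        rv=tool(0,a,1).as_rotvec()  # camera to +y
        rv=(tool(0,a,1)*R.from_euler('z',-np.pi/2)).as_rotvec()
        if ik(p,rv) is not None: break
    movep(p,rv);sleep(.2);st=get_state();f=grab_frame('wrist')
    for t in ['lid_bar','pointer_tip','pocket_blue_floor']: print(t,[(np.round(d['centre'],1).tolist(),round(d['score'],2)) for d in tip_of('wrist',t)[:3]])
    V.append((f,st));print(a,get_state()['clock'])
for n in ('top','scene'):
    f=grab_frame(n);V.append((f,None))
    for t in ['lid_bar','pointer_tip','pocket_blue_floor']: print(n,t,[(np.round(d['centre'],1).tolist(),round(d['score'],2)) for d in tip_of(n,t)[:3]])
pickle.dump(V,open('V2.pkl','wb'))
i=[cv2.resize(V[k][0]['img'],(400,300)) for k in(0,1)]+[cv2.resize(V[2][0]['img'][150:300,250:450],(400,300)),cv2.resize(V[3][0]['img'][130:310,270:510],(400,300))]
cv2.imwrite('pics/m2.png',np.vstack([np.hstack(i[:2]),np.hstack(i[2:])])[:,:,::-1])
E
```

```text
15.9333
lid_bar [([199.3, 356.1], 0.95)]
pointer_tip [([217.1, 243.7], 0.22)]
pocket_blue_floor [([257.0, 191.1], 0.71)]
0.45 17.85
lid_bar [([321.9, 358.8], 0.84)]
pointer_tip [([222.1, 295.6], 0.54)]
pocket_blue_floor [([361.5, 188.9], 0.86)]
0.45 18.975
top lid_bar [([365.8, 180.0], 0.64), ([326.5, 229.7], 0.32)]
top pointer_tip [([402.2, 211.3], 0.49)]
top pocket_blue_floor [([327.7, 228.8], 0.84)]
scene lid_bar [([365.0, 165.4], 0.76)]
scene pointer_tip [([409.9, 209.0], 0.6)]
scene pocket_blue_floor [([317.2, 242.1], 0.85)]
```

View pics/m2.png

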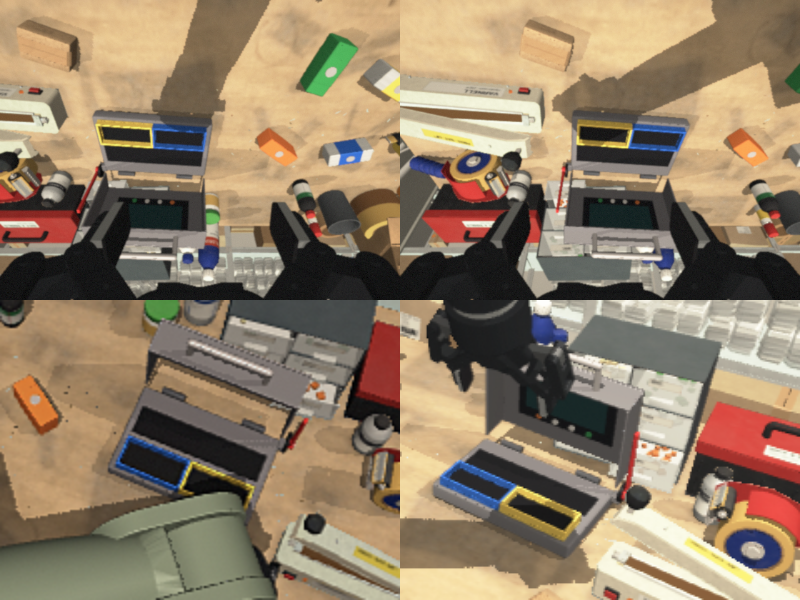

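The lid is up beside the pointer and both pockets are in clear view, blue on the left. I'll refit using the new views to get the lid angle against the pointer and the pocket centre, along with the weight's pose.

```bash
cat > fit2.py <<'E'
import fit; from fit import *
V2=pickle.load(open('V2.pkl','rb')); n=len(F)
F+= [(v[0],T(v[0],v[1])) for v in V2]
bar2=lambda P:W(P,lidp((-.202,0,.02),P[5])); fl=C(-.048,.054,.034)
o2=[(n,bar2,(199.3,356.1)),(n+1,bar2,(321.9,358.8)),(n+2,bar2,(365.8,180.)),(n+3,bar2,(365,165.4)),
(n+1,tip,(222.1,295.6)),(n+2,tip,(402.2,211.3)),(n+3,tip,(409.9,209)),(n,tip,(115,298)),
(n,fl,(257,191.1)),(n+1,fl,(361.5,188.9)),(n+2,fl,(327.7,228.8)),(n+3,fl,(317.2,242.1))]
# blue-ring centroids as independent check of the pocket
for k in range(2):
    im=V2[k][0]['img'].astype(int); m=((im[:,:,2]>im[:,:,0]+50)&(im[:,:,2]>im[:,:,1]+30)).astype(np.uint8)
    N,lab,stt,_=cv2.connectedComponentsWithStats(m); p=(257,191) if k==0 else (361,189)
    j=[q for q in range(1,N) if stt[q,0]<p[0]<stt[q,0]+stt[q,2] and stt[q,1]<p[1]<stt[q,1]+stt[q,3] and stt[q,4]>100]
    for q in j:
        rc=cv2.minAreaRect(np.argwhere(lab==q)[:,::-1].astype(np.float32)); c=np.array(rc[0]); print('ring',k,rc, 'atz .045',atz(ray(*[F[n+k][0]],c,F[n+k][1]),.045))
obs+=o2
s=least_squares(res,[*np.load('P.npy'),1.44],loss='soft_l1',f_scale=2.);P=s.x;np.save('P2.npy',P)
print(P,np.sqrt(np.diag(np.linalg.inv(s.jac.T@s.jac)))*2)
for o,r in list(zip(obs,res(P).reshape(-1,2)))[-12:]:print(o[0],np.round(r,1))
print('floor',fl(P),'tri',tri([ray(F[i][0],px,F[i][1]) for i,_,px in o2[-4:]]),'bar2 tri',tri([ray(F[i][0],px,F[i][1]) for i,_,px in o2[:4]]),bar2(P))
E
python3 fit2.py
```

```text
ring 0 ((250.3583984375, 192.62388610839844), (76.36383056640625, 35.122039794921875), 3.8140745162963867) atz .045 [ 0.51965233 -0.04216723  0.045     ]
ring 1 ((360.1423034667969, 193.11451721191406), (78.4184799194336, 35.57805633544922), 4.3160271644592285) atz .045 [ 0.52029175 -0.04120691  0.045     ]
[ 0.56831655 -0.09786862 -0.0882965   0.2448999   1.44336058  1.42715884] [0.00124192 0.00071815 0.00693298 0.01061105 0.01819278 0.02003399]
6 [0.3 0.8]
7 [-1.4 -2. ]
8 [-3.1 -0.7]
9 [-1.1 -2.3]
7 [-0.4  0.5]
8 [-1.2 -1.4]
9 [0.2 0.9]
6 [-3.9 -1.7]
6 [-4.4 -0.5]
7 [-2.2  1.9]
8 [-3.1  3.3]
9 [-2.6  0. ]
floor [ 0.52526536 -0.03984626  0.034     ] tri (array([ 0.54169637, -0.03760987,  0.01851574]), [0.0032360048056564276, 0.00810710571629137, 0.008704910124598331, 0.0034661573916700225]) bar2 tri (array([ 0.63984862, -0.10707171,  0.23127034]), [0.002165817251541316, 0.005851818284424441, 0.006108268441934706, 0.003986896252096602]) [ 0.63891937 -0.10411886  0.23278266]
```

The lid is at 1.427 rad against the pointer's 1.443, well within tolerance. Now close views of the blue weight, fitted by matching its box silhouette.

```bash
cat > w.py <<'E'
from h import *
from scipy.optimize import minimize
def corners(x,y,yaw,z0,s=(.036,.09,.042)):
    c,n=np.cos(yaw),np.sin(yaw);o=[]
    for i in(-.5,.5):
        for j in(-.5,.5):
            for k in(0,1): o.append([x+c*i*s[0]-n*j*s[1],y+n*i*s[0]+c*j*s[1],z0+k*s[2]])
    return np.array(o)
def fitbox(views,x0,yaws,z0=0,s=(.036,.09,.042),freez=False):
    def cost(p):
        z=p[3] if freez else z0; t=0
        for f,M,m in views:
            q=np.array([proj(f,M,c) for c in corners(p[0],p[1],p[2],z,s)])
            r=np.zeros(m.shape,np.uint8);cv2.fillConvexPoly(r,cv2.convexHull(np.round(q*16).astype(np.int32)),1,shift=4)
            r=r.astype(bool);t+=1-(r&m).sum()/max(1,(r|m).sum())
        return t/len(views)
    best=None
    for a in yaws:
        p0=[*x0,a]+([z0] if freez else []); sim=np.array([p0]+[np.array(p0)+np.eye(len(p0))[i]*[.015,.015,.3,.015][i] for i in range(len(p0))])
        r=minimize(cost,p0,method='Nelder-Mead',options=dict(initial_simplex=sim,maxiter=300,xatol=1e-4,fatol=1e-4))
        if best is None or r.fun<best.fun: best=r
    return best
E
python3 - <<'E'
from w import *
Rd=tool(0,0,1)*R.from_euler('z',-np.pi/2); V=[]; ims=[]
for p in ((.52,.33,.2),(.54,.27,.22)):
    movep(p,Rd.as_rotvec());sleep(.2);st=get_state();f=grab_frame('wrist');M=T(f,st)
    S=silhouettes('wrist','weight_blue'); e=proj(f,M,[.58,.332,.03])
    S.sort(key=lambda s:np.hypot(*(np.array(s['centre'])-e)))
    for s in S[:2]: print(s['centre'],s['score'],s['mask'].sum(),e)
    V.append((f,M,S[0]['mask'])); im=f['img'].copy(); im[cv2.Canny(S[0]['mask'].astype(np.uint8)*255,50,100)>0]=[255,0,255]; ims.append(cv2.resize(im,(400,300)))
for fz in (False,True):
    r=fitbox(V,(.58,.332),np.arange(0,3.1,.5),freez=fz);print(r.x,r.fun)
    if not fz: np.save('wb.npy',r.x)
cv2.imwrite('pics/wb.png',np.hstack(ims)[:,:,::-1]);print(get_state()['clock'])
E
```

```text
[285.3, 250.5] 0.83 4278 [282.4887512 250.0232184]
[119.9, 234.7] 0.73 5216 [282.4887512 250.0232184]
[341.6, 225.2] 0.97 3918 [339.05585811 226.01157274]
[183.6, 210.7] 0.79 4253 [339.05585811 226.01157274]
[0.58410657 0.33215795 0.25405854] 0.08712686307215822
[ 0.58851105  0.33378276  0.22612307 -0.01083351] 0.047978072755519796
22.4167
```

View pics/wb.png

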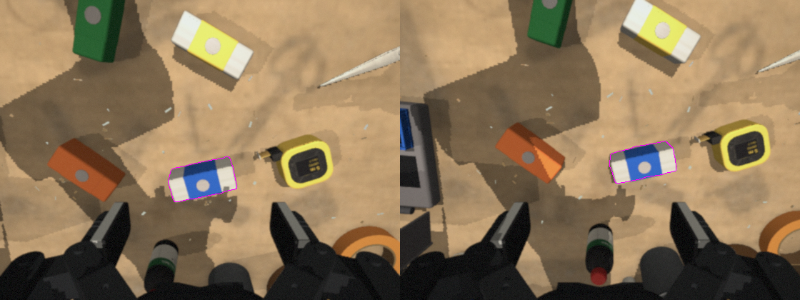

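The masks outline the blue weight well, at (203,185) left and (643,162) right in the montage. The fit gives (0.584, 0.332), yaw 0.25, base near 0. Next: grasp across its 36 mm side, lift, then look at the pocket.

```bash
cat > pick.py <<'E'
from w import *
x,y,a=np.load('wb.npy'); Rt=tool(a,0,1); rv=Rt.as_rotvec()
movep((x,y,.10),rv)
print('hit',move_l((x,y,.019),.12,until_force=8)); st=get_state(); print(st['position'],st['contact_force'],st['clock'])
grab(60);sleep(.2);st=get_state();print(st['finger_gap'],st['grasp_force'],st['clock'])
move_l((x,y,.13),.12);st=get_state();print(st['finger_gap'],st['grasp_force'],st['contact_force'])
P=np.load('P2.npy'); Rp=tool(P[2],0,1)
movep((.515,-.16,.17),Rp.as_rotvec());sleep(.25);st=get_state();f=grab_frame('wrist');save('pk',f)
import pickle;pickle.dump((f,st),open('V3.pkl','wb'))
for t in ['pocket_blue_floor','pocket_blue','weight_blue']: print(t,[(np.round(d['centre'],1).tolist(),round(d['score'],2)) for d in tip_of('wrist',t)[:3]])
S=silhouettes('wrist','pocket_blue');M=T(f,st);print([(s['centre'],s['score'],s['mask'].sum()) for s in S])
r=fitbox([(f,M,S[0]['mask'])],(.522,-.041),(P[2],),z0=.03,s=(.054,.108,.016));print(r.x,r.fun)
print(get_state()['clock'],st['position'])
E
python3 pick.py
```

```text
hit False
[0.58475408 0.33240621 0.01977551] [-1.04816051 -0.14830237  0.27004048] 24.4917
0.4073723009302657 63.254767656326294 25.2083
0.40908834303122976 62.146207094192505 [ 0.52983905 -0.28005766 -5.08500717]
pocket_blue_floor [([286.8, 44.9], 0.73)]
pocket_blue [([286.5, 47.8], 0.63)]
weight_blue [([281.8, 262.9], 0.78), ([285.6, 47.7], 0.59)]
[([284.6, 61.4], 0.71, np.int64(9596))]
[ 0.5262403  -0.0425473  -0.08901038] 0.014698324596566947
28.5917 [ 0.51529516 -0.15937361  0.16990102]
```

View pics/pk.png

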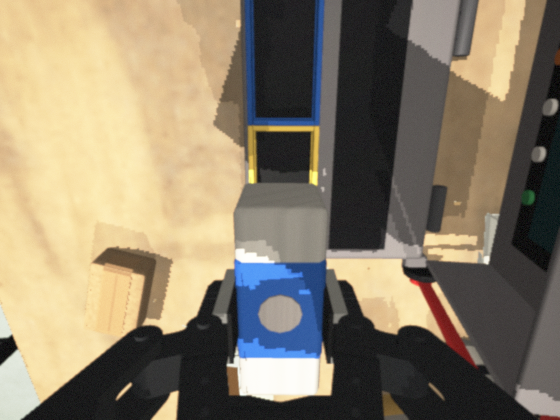

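The weight is held squarely between the pads (band centre at about (280,310)). The blue pocket spans columns 247–322 and runs off the top edge, so one more view with the whole pocket inside the frame will fix it and the held weight.

```bash
python3 - <<'E'
from w import *
P=np.load('P2.npy'); Rp=tool(P[2],0,1); xp=Rp.apply([1,0,0])
p=np.array([.5262,-.0415,0])-xp*.085; p[2]=.22
movep(p,Rp.as_rotvec());sleep(.25);st=get_state();f=grab_frame('wrist');M=T(f,st)
S=silhouettes('wrist','pocket_blue');print([(s['centre'],s['score'],s['mask'].sum()) for s in S])
for z in (.03,):
    r=fitbox([(f,M,S[0]['mask'])],(.525,-.041),(P[2],),z0=z,s=(.054,.108,.016));print('pocket',r.x,r.fun)
W=sorted(silhouettes('wrist','weight_blue'),key=lambda s:-s['centre'][1]);print([(s['centre'],s['score'],s['mask'].sum()) for s in W])
b=fitbox([(f,M,W[0]['mask'])],st['position'][:2],(P[2],),z0=st['position'][2]-.0195);print('weight',b.x,b.fun,st['position'],Rp.inv().apply([*(b.x[:2]-st['position'][:2]),0]))
print(get_state()['clock'])
im=f['img'].copy()
for s,c in((S[0],[255,0,255]),(W[0],[0,255,0])): im[cv2.Canny(s['mask'].astype(np.uint8)*255,50,100)>0]=c
cv2.imwrite('pics/pk2.png',im[:,:,::-1])
E
```

```text
[([283.6, 90.2], 0.94, np.int64(8213))]
pocket [ 0.52638791 -0.04292946 -0.08749005] 0.03080009440641962
[([277.5, 283.0], 0.66, np.int64(18069))]
weight [ 0.51640949 -0.1271949  -0.09049643] 0.07679730213070357 [ 0.51781879 -0.12641377  0.21871934] [-0.00090236 -0.00133493  0.        ]
29.3417
```

View pics/pk2.png

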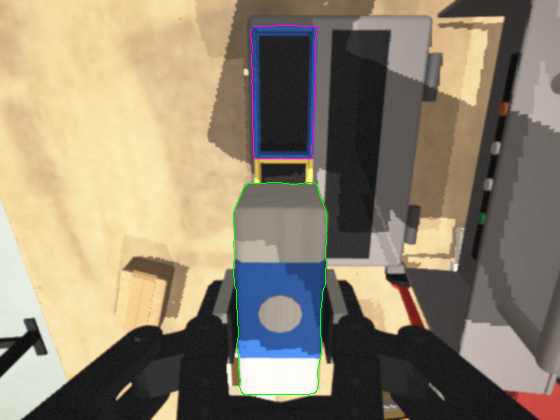

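Both outlines fit well. The pocket is at (0.5264, −0.0428) with yaw −0.088, and the weight is centred in the grip to within 1.5 mm. Setting it down.

```bash
python3 - <<'E'
from w import *
Rp=tool(-.088,0,1); rv=Rp.as_rotvec(); x,y=.5272,-.0422
move_l((x,y,.15),.15,rot=rv); move_l((x,y,.078),.1); sleep(.2)
h=move_l((x,y,.050),.025,until_force=5); sleep(.1); st=get_state()
print(h,st['position'],st['contact_force'],st['wrist_torque'],st['clock'])
if h and abs(st['position'][2]-.0535)<.005:
    let_go();sleep(.2);move_l((x,y,.16),.12)
    p=np.array([x,y,.22])-Rp.apply([1,0,0])*.085
    movep(p,rv);sleep(.3);st=get_state();f=grab_frame('wrist');M=T(f,st)
    W=silhouettes('wrist','weight_blue');print([(s['centre'],s['score'],s['mask'].sum()) for s in W])
    b=fitbox([(f,M,W[0]['mask'])],(x,y),(-.088,),z0=.034);print(b.x,b.fun,get_state()['clock'])
    s=grab_frame('scene'); print(tip_of('scene','lid_bar')[:1],tip_of('scene','pointer_tip')[:1])
    cv2.imwrite('pics/end.png',np.hstack([cv2.resize(f['img'],(400,300)),cv2.resize(s['img'][130:310,270:510],(400,300))])[:,:,::-1])
E
```

```text
True [ 0.52697565 -0.0421614   0.05398397] [-1.17285129  1.44957284  5.13348857] [-0.00670306 -0.02044439  0.04211038] 32.275
[([132.8, 281.1], 0.61, np.int64(2167)), ([282.9, 90.4], 0.56, np.int64(5525))]
[ 0.5272 -0.0422 -0.088 ] 1.0 34.9667
[{'centre': [365.8, 162.1], 'score': 0.8}] [{'centre': [412.3, 209.4], 'score': 0.48}]
```

View pics/end.png

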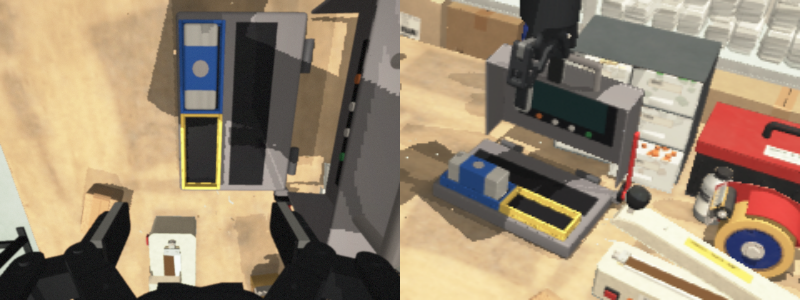

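The weight sits centred in the blue pocket (left half, around (201,67)), having touched down at floor height. The lid is still in line with the pointer (bar pixel within about 3 px of before) and the gripper is clear.

```bash
python3 -c "
from cell import *
print(sign_off())"
```

```text
the job is handed in; nothing more can be done
None
```

The job is handed in, with no verdict reported back: the lid measured 1.43 rad against the pointer's 1.44 and stayed there after release, and the blue weight was set down flat in the blue pocket by about 35 s of the 61 s.

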